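# Set the float bowl on the draining chute

### The job

Pick the grey cast float bowl from among the carburetor parts on the counter and set it, still mouth down, on the middle of the blue band of the sloped steel chute so that it can drain towards the pan. Its long side should run along the chute and its rim should rest flat on the slope between the two side lips. Let go of it there, and leave the white nylon float and the copper banjo fitting lying where they are.

Things in the scene. Friction and masses are not known exactly. Their poses are not given: they have to be found in the camera images.
- float_bowl: grey cast float bowl, mouth down on the counter, about 0.12 kg: a box 56 (x) x 44 (y) mm, 38 high, with flat upright sides; round its foot a rim flange 66 x 54 mm, 5 thick (corner ears 70 x 55 mm, 6 high); on top a sump 38 x 28 mm to height 42 and a brass plug to 47. Origin: centre of the rim plane (underside), z up, x along the long side. Pinch it across the 44 mm width, above the flange.
- drain_spot (a point): middle of the blue band, on the bed surface of the fixed steel chute, 91 mm above the counter. x runs downhill (12 degree slope) to the aluminium pan, y across, z square out of the bed. The flat bed reaches 100 mm uphill and 160 mm downhill of it, is 84 mm wide between side lips 4 mm thick, 6 mm high; the band is 84 mm long. Pan: 170 mm wide, centred 225 mm downhill. Friction holds a bowl on it.
- nylon_float: white nylon twin float lying on the counter, two blocks 30 x 14 x 14 mm side by side with a brass strip between, 30 x 42 x 14 mm in all. Origin: centre of the underside, z up. A bystander.
- banjo: copper banjo fitting lying on the counter: a round eye 26 mm across and 12 mm high with a 10 mm stem reaching 42 mm from the eye's centre along x. Origin: underside of the eye's centre, z up. A bystander.
There are look-alikes about, which are no part of the job. Leave any purple or red look-alike of the float_bowl alone.

How it is judged:
By the outcome, as a careful person would: the job done as asked, in the order asked, and still so for the second after the job is handed in, with the robot touching nothing.
It also fails if it takes over 32 s, if anything falls off the work surface, if the arm or the gripper's body presses on something with over 40 N, if the wrist force passes 120 N, or if a joint passes its speed limit or range.

### The arm

A 6-joint arm with a two-finger parallel gripper is mounted at the origin on the work surface. World frame = base frame: x ahead of the robot, y to its left, z up, the work surface at z = 0. Lengths are in m, angles in rad, forces in N, time in s.
With the tool pointing down it reaches from about 0.25 to 0.775 m from the base axis. Payload 4 kg.
Tool frame: the origin (TCP) lies midway between the tips of the shut fingers; the grasp point (between the pads) lies 19 mm behind it; y points along the fingers, z is the direction in which the jaws open and shut, and the axes are right-handed (so a half turn about y gives the same grasp; the last joint's range is limited). The gripper opens to 85 mm and grips with 20 to 120 N. Pads are 22 mm wide; open, the fingers measure 114 mm over their backs; the gripper's body (76 mm by 85 mm) begins 54 mm behind the grasp point. The pads swing forward as they close: fully open they stand 13 mm farther back than shut.
Start: joints at [-0.103, 0.087, 1.371, -0, 1.684, -0.103], TCP at [0.55, -0, 0.193] pointing down, gripper open.
Joint ranges: [-3.1, 3.1], [-0.76, 2.03], [0.27, 2.55], [-1.08, 4.22], [0.17, 2.65], [-2.57, 2.57]. Speed limits (rad/s): [2.79, 2.79, 3.14, 3.14, 3.14, 3.14].

### API

Orientations are given as a 3x3 rotation matrix whose columns are the frame's x, y, z axes.
In Python, from bench import monitor, get_image, calibration, workorder gives the robot as it stands. The module is installed in compiled form; this text tells all that it offers.
- The arm moves only by the tool drive_tool, never from a script. Its arguments are lists of equal length, an entry for each row: "travel": the shift along the tool's x, y, z scaled (see below), a list of three; "angular": the turn, a rotation vector about the tool's x, y, z scaled (see below), a list of three; "gripper": the opening, from 0 (shut) to 1 (fully open). A call has 1 to 12 rows; each row is the pose to reach, as a shift and turn from the pose commanded when the call began, along the tool's axes at that moment; what a row does not reach only later rows make up. The controller multiplies each number of a shift by 0.15 m and each number of a turn by 90 degrees. A row lasts 1/10 s, in which the tool goes at most 50 mm and 8.59 degrees, less where a joint would pass 70% of its speed; a pose out of reach is approached as far as the arm can. A call with a number of a shift or a turn outside -1 to 1 is refused whole. A call with a gripper value outside its range is refused whole. The fingers move at their own pace and stop on an object; "force" is the grip in N (left out, the last holds). Time passes only in rows, so rows that repeat a pose let the fingers close. It gives the time, the measured TCP pose, the force and the opening at its end, in the units of the state.
- monitor.get_obs(): the state, without advancing time (a new reading comes with each control period).
- get_image(name): name is "scene" or "side" or "wrist"; returns (picture, depth): 480x640x3 uint8, red, green, blue; 480x640 float32, m along the optical axis (not along the pixel's ray), 0 where there is no reading.
- calibration(name): a dict with "intrinsics" (3x3 intrinsics, pixels), "xyz" and "rotation" of the camera in the world. Camera axes: x right, y down, z forward; pixel columns grow to the right and rows downward; lengths in m; the calibration is good to about 2 mm. A picture is of the moment at which its call begins: read the wrist's pose just before it. calibration takes no time and is no camera call; for the wrist camera it gives the pose at the moment of the call.
- workorder.sign_off(): hands the job in, once; it reports no verdict.
The state is a dict: "time": time; "joint_pos": joint angles; "qvel": joint speeds; "tau": joint torques, N m; "tcp_pos": TCP position; "eef_rot": TCP orientation; "force": force on the tool from outside, world axes, zero at the start; "torque": the same for the moment, N m; "opening": opening from 0.0 (shut) to 1.0 (fully open).
Only numpy, scipy, OpenCV 4.12 (cv2) and the standard library are available. Lean on these libraries where they do the work, as an engineer would, in place of code of your own. Each camera call takes 0.05 s, during which the arm holds its last target. There are 200 camera calls.

## Working session

There is one attempt and no reset: what is moved stays moved. The work goes in short steps, Python scripts to look and compute and a tool call to move; the robot and the scene stay as the last step left them, time stands still between calls to the robot, and variables do not carry over. Pictures are saved under pics/ and viewed, about 8 in all and at most 12, crops included, and the job is handed in when it is done.

Besides the shell and the picture viewer there is one more tool, called by a JSON object that holds its "op" and its "data", one argument or row to a line. drive_tool: Moves the arm, as the interface text tells. Its arguments: {"type":"object","properties":{"travel":{"type":"array"},"angular":{"type":"array"},"gripper":{"type":"array"},"force":{"type":"number"}},"required":["travel","angular","gripper"]}

```bash
mkdir -p pics
cat > h.py <<'E'
import numpy as np,cv2
from bench import monitor,get_image,calibration,workorder
def snap(n,f):
    c=calibration(n);p,d=get_image(n);cv2.imwrite(f'pics/{f}.png',p[:,:,::-1]);np.savez(f'pics/{f}.npz',p=p,d=d,K=c['intrinsics'],t=c['xyz'],R=c['rotation']);return p,d
def world(f):
    z=np.load(f'pics/{f}.npz');d=z['d'];v,u=np.mgrid[:480,:640];K=z['K']
    P=np.stack([(u-K[0,2])/K[0,0]*d,(v-K[1,2])/K[1,1]*d,d],-1)
    W=P@np.array(z['R']).T+z['t'];W[d==0]=np.nan;return z['p'],W
E
python3 - <<'E'
from h import *
o=monitor.get_obs();print(o)
for n in('scene','side','wrist'):
    snap(n,n+'0');print(n,calibration(n))
E
```

```text
{'time': 0.0, 'joint_pos': array([-1.03126739e-01,  8.80034482e-02,  1.37231697e+00,  2.17837163e-05,
        1.68362105e+00, -1.03086729e-01]), 'qvel': array([-0.00074397, -0.00020327, -0.00031673, -0.00180654,  0.00165793,
       -0.00171739]), 'tau': array([ 4.64244640e-04, -3.51862407e+01, -3.13276148e+01,  2.58579206e-05,
        1.07225846e-02,  9.27783418e-06]), 'tcp_pos': array([5.49388561e-01, 5.18622663e-05, 1.91480963e-01]), 'eef_rot': array([[-3.78904295e-05, -2.33411046e-03,  9.99997275e-01],
       [-9.99999965e-01,  2.63326998e-04, -3.72758954e-05],
       [-2.63239275e-04, -9.99997241e-01, -2.33412035e-03]]), 'force': array([-0.26521232,  0.41674921, -0.09498653]), 'torque': array([-0.04391826,  0.02829974, -0.00996115]), 'opening': 1.0031049324733885}
scene {'intrinsics': array([[462.32316105,   0.        , 318.14106722],
       [  0.        , 462.32316105, 230.46015547],
       [  0.        ,   0.        ,   1.        ]]), 'xyz': array([0.99583908, 0.28438736, 0.54087624]), 'rotation': array([[-6.16575791e-01,  4.95091819e-01, -6.12142455e-01],
       [ 7.87295481e-
[... 210 characters left out ...]
3.15799527],
       [  0.        ,   0.        ,   1.        ]]), 'xyz': array([ 0.35152863, -0.76291257,  0.61023242]), 'rotation': array([[ 0.96352246, -0.16317332,  0.21212954],
       [-0.2672872 , -0.54675757,  0.79348201],
       [-0.01349167, -0.82123725, -0.57042734]])}
wrist {'intrinsics': array([[416.98919501,   0.        , 325.36789394],
       [  0.        , 416.98919501, 244.32856661],
       [  0.        ,   0.        ,   1.        ]]), 'xyz': array([0.55072013, 0.07270772, 0.37229588]), 'rotation': array([[ 9.99998023e-01, -3.71873946e-05, -1.98826863e-03],
       [-6.08635951e-04, -9.57569101e-01, -2.88203133e-01],
       [-1.89318708e-03,  2.88203773e-01, -9.57567231e-01]])}
```

View pics/scene0.png

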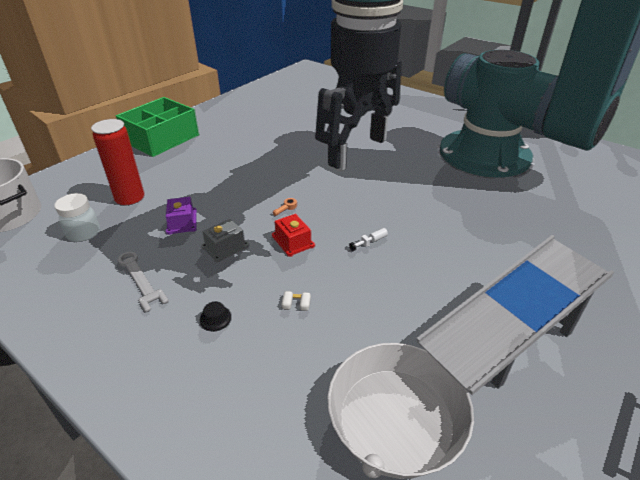

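The scene view shows these candidates: grey/dark bowl at (224,240), purple look-alike (181,215), red look-alike (293,234) and black knob (215,316). The float is at (296,301), the banjo at (287,206) and the blue band at (535,296). I choose the grey one and check it in a close crop.

Run:
```python
from h import *
a=cv2.imread('pics/scene0.png')[180:290,150:330];b=cv2.imread('pics/side0.png')
cv2.imwrite('pics/c1.png',cv2.resize(a,(720,440),interpolation=cv2.INTER_CUBIC))
for f in('scene0','side0'):
    p,W=world(f);h=p.astype(int)
    blue=(h[...,2]>h[...,0]+60)&(h[...,2]>h[...,1]+40)&(W[...,2]>.05)&(W[...,2]<.13)&(abs(W[...,0]-.5)<.4)&(abs(W[...,1])<.6)
    Q=W[blue];
    if len(Q)<50: print(f,'few',len(Q));continue
    c=np.median(Q,0);Q=Q[np.linalg.norm(Q-c,axis=1)<.08];c=Q.mean(0);n=np.linalg.svd(Q-c,full_matrices=0)[2][2];n*=np.sign(n[2])
    r=cv2.minAreaRect((Q[:,:2]*1000).astype(np.float32))
    print(f,len(Q),c,n,np.degrees(np.arccos(n[2])),np.degrees(np.arctan2(n[1],n[0])),r)
    # grey bowl
p,W=world('scene0')
for uv in[(224,240),(181,215),(293,234),(296,301),(287,206),(215,316),(375,240)]:print(uv,W[uv[1],uv[0]])
z=np.load('pics/side0.npz')
def proj(X):
    q=np.array(z['R']).T@(X-z['t']);q=z['K']@q;return q[:2]/q[2]
print(proj(W[240,224]))
```

```text
scene0 3324 [0.49020521 0.24624825 0.09105774] [ 0.1954575  -0.06556845  0.97851783] 11.897541808963924 -18.544616800733678 ((488.4692687988281, 244.88848876953125), (81.01860046386719, 84.91354370117188), 71.92705535888672)
side0 484 [0.48736612 0.25113248 0.09073777] [ 0.19990422 -0.05662572  0.97817781] 11.991671963952376 -15.815529085372 ((488.13800048828125, 253.03439331054688), (74.99844360351562, 81.25090026855469), 70.3170166015625)
(224, 240) [ 0.62221815 -0.21128967  0.03530318]
(181, 215) [ 0.6224605  -0.32381621  0.03622816]
(293, 234) [ 0.53927376 -0.12825803  0.03685006]
(296, 301) [ 0.62834457 -0.04774172 -0.00070532]
(287, 206) [ 0.45477509 -0.21714962  0.00827393]
(215, 316) [ 0.73827488 -0.1081224   0.02138846]
(375, 240) [ 0.43299343 -0.02691702  0.00545686]
[387.6116144  305.86792085]
```

View pics/c1.png

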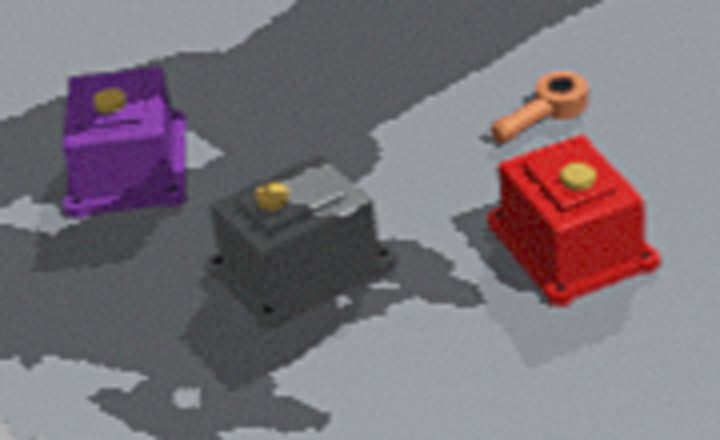

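View pics/side0.png

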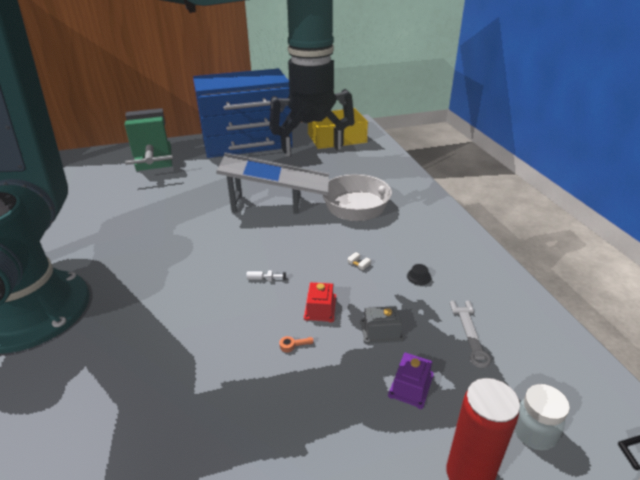

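The crop and side view confirm the dark grey bowl with a brass plug at scene (224,240), side (383,322). It stands in shadow between the purple and red ones. Next I fit its pose and the chute's heading.

Run:
```python
from h import *
p,W=world('scene0')
def rect(W,c,lo,hi,r=.05):
    m=(np.hypot(W[...,0]-c[0],W[...,1]-c[1])<r)&(W[...,2]>lo)&(W[...,2]<hi);return cv2.minAreaRect((W[m][:,:2]*1000).astype(np.float32)),m.sum()
for f in('scene0','side0'):
    p,W=world(f)
    print(f,rect(W,(.62,-.215),.033,.05),rect(W,(.62,-.215),.012,.05))
    print('red',rect(W,(.54,-.13),.033,.05),'purple',rect(W,(.622,-.324),.033,.05))
# chute: bed pts in scene
p,W=world('scene0')
n=np.array([np.sin(np.radians(12))*np.cos(-.32),np.sin(np.radians(12))*np.sin(-.32),np.cos(np.radians(12))])
h=(W-[.489,.2455,.091])@n
m=(abs(h)<.012)&(np.hypot(W[...,0]-.49,W[...,1]-.245)<.2)&(W[...,2]>.04)
print(cv2.minAreaRect((W[m][:,:2]*1000).astype(np.float32)),m.sum())
```

```text
scene0 (((607.12744140625, -230.57659912109375), (46.09375762939453, 57.454410552978516), 78.73633575439453), np.int64(566)) (((607.0007934570312, -230.31008911132812), (46.63675308227539, 57.83308792114258), 77.64014434814453), np.int64(939))
red (((521.2005615234375, -145.2550811767578), (57.523231506347656, 44.195953369140625), 69.37674713134766), np.int64(525)) purple (((610.91650390625, -346.0084533691406), (51.59347152709961, 43.379478454589844), 49.747474670410156), np.int64(420))
side0 (((603.3311157226562, -232.32899475097656), (46.81505584716797, 56.226158142089844), 78.95515441894531), np.int64(623)) (((603.3348999023438, -232.4512481689453), (47.01203536987305, 56.37139892578125), 78.50212097167969), np.int64(880))
red (((517.3558349609375, -146.0815887451172), (53.67438507080078, 43.83675765991211), 69.21614837646484), np.int64(445)) purple (((607.8826904296875, -347.1986999511719), (46.03480529785156, 43.5784912109375), 49.81431579589844), np.int64(653))
((530.0673217773438, 232.86410522460938), (149.35797119140625, 287.9859619140625), 71.97230529785156) 13336
```

{"op": "drive_tool", "data": {
  "travel": [
    [0.3,0,0.1],
    [0.6,0,0.2],
    [0.933,0,0.333],
    [0.933,0,0.333],
    [0.933,0,0.333],
    [0.933,0,0.333],
    [0.933,0,0.333],
    [0.933,0,0.333],
    [0.933,0,0.333],
    [0.933,0,0.333],
    [0.933,0,0.333]
  ],
  "angular": [
    [0,-0.08,0],
    [0,-0.16,0],
    [0,-0.25,0],
    [0,-0.34,0],
    [0,-0.43,0],
    [0,-0.52,0],
    [0,-0.61,0],
    [0,-0.7,0],
    [0,-0.79,0],
    [0,-0.875,0],
    [0,-0.875,0]
  ],
  "gripper": [0.85,0.85,0.85,0.85,0.85,0.85,0.85,0.85,0.85,0.85,0.85],
  "force": 40
}}

```text
time: 1.25
tcp_pos: [0.5998, -0.1399, 0.1922]
eef_rot: [[0.981, -0.001, 0.195], [-0.195, 0.0, 0.981], [-0.001, -1.0, 0.0]]
force: [-0.2, 0.1, 0.2]
opening: 0.848
```

```bash
cat >> h.py <<'E'
from scipy.spatial.transform import Rotation as Ro
R0=np.array([[0,0,1],[-1,0,0],[0,-1,0.]])
def yaw(a): return Ro.from_euler('z',a,degrees=True).as_matrix()@R0
def units(pc,Rc,pt,Rt):
    return np.round(Rc.T@(np.array(pt)-pc)/.15,3),np.round(Ro.from_matrix(Rc.T@Rt).as_rotvec()/(np.pi/2),3)
E
python3 - <<'E'
from h import *
o=monitor.get_obs();print(o['tcp_pos'],o['eef_rot'],o['joint_pos'],o['time'],o['opening'])
pc=np.array([.55+.05,-.14,.193]);Rc=yaw(78.75)
print(units(pc,Rc,[.605,-.2315,.12],yaw(78.7)))
E
```

```text
[ 0.59975827 -0.1398907   0.19215352] [[ 9.80728458e-01 -9.05814318e-04  1.95373669e-01]
 [-1.95373445e-01  3.30261502e-04  9.80728866e-01]
 [-9.52882650e-04 -9.99999535e-01  1.46924790e-04]] [-3.21198912e-01  2.35732160e-01  1.20225257e+00  2.76486129e-05
  1.70457167e+00 -1.69535319e+00] 1.25 0.8481259317007648
(array([ 0.152,  0.487, -0.592]), array([0.   , 0.001, 0.   ]))
```

{"op": "drive_tool", "data": {
  "travel": [
    [0.05,0.16,-0.2],
    [0.1,0.32,-0.4],
    [0.152,0.487,-0.592],
    [0.152,0.487,-0.592],
    [0.152,0.487,-0.592]
  ],
  "angular": [
    [0,0,0],
    [0,0,0],
    [0,0,0],
    [0,0,0],
    [0,0,0]
  ],
  "gripper": [0.85,0.85,0.85,0.85,0.85]
}}

```text
time: 1.75
tcp_pos: [0.6043, -0.2315, 0.1183]
eef_rot: [[0.98, -0.002, 0.198], [-0.198, 0.002, 0.98], [-0.003, -1.0, 0.001]]
force: [-0.9, 0.8, 0.2]
opening: 0.854
```

Run:
```python
from h import *
o=monitor.get_obs();print(o['tcp_pos'],o['joint_pos'],o['time'])
snap('wrist','w1')
p,W=world('w1')
for lo,hi in((.034,.05),(.0365,.04),(.012,.033)):
    m=(np.hypot(W[...,0]-.605,W[...,1]+.2315)<.05)&(W[...,2]>lo)&(W[...,2]<hi)
    if m.sum()>20: print(lo,m.sum(),cv2.minAreaRect((W[m][:,:2]*1000).astype(np.float32)),np.median(W[m],0))
```

```text
[ 0.60430611 -0.23150275  0.11832335] [-4.53820546e-01  3.28672980e-01  1.23241679e+00  7.14391897e-04
  1.58341023e+00 -1.82506797e+00] 1.75
0.034 5510 ((606.601318359375, -233.18701171875), (44.0578727722168, 56.39330291748047), 78.34284210205078) [ 0.60412048 -0.23264959  0.03804209]
0.0365 2598 ((606.3383178710938, -233.09146118164062), (43.52799606323242, 55.12677001953125), 78.44175720214844) [ 0.60231575 -0.23258839  0.03736632]
0.012 334 ((579.2401123046875, -227.42481994628906), (43.95191192626953, 0.644585132598877), 78.44994354248047) [ 0.57924691 -0.22749361  0.02314917]
```

View pics/w1.png

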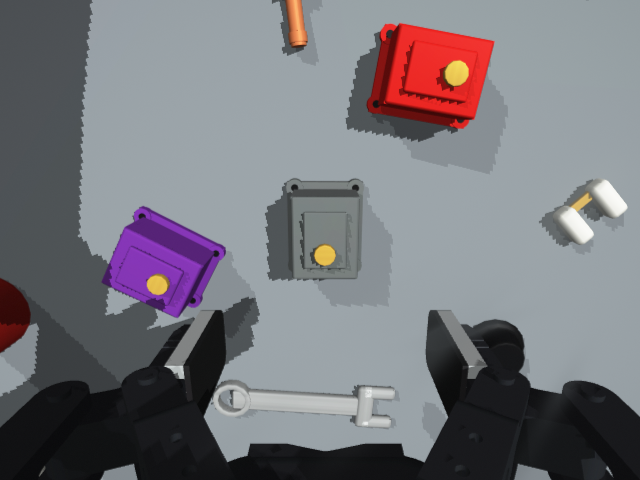

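The wrist view shows the grey bowl at (325,230), square with the jaws and midway between the fingers. Purple is at (165,262), with room for the finger if the jaws are narrowed a little.

{"op": "drive_tool", "data": {
  "travel": [
    [0.015,0.15,-0.007],
    [0.015,0.35,-0.007],
    [0.015,0.5,-0.007],
    [0.015,0.6,-0.007],
    [0.015,0.68,-0.007],
    [0.015,0.74,-0.007],
    [0.015,0.74,-0.007]
  ],
  "angular": [
    [0,0,0],
    [0,0,0],
    [0,0,0],
    [0,0,0],
    [0,0,0],
    [0,0,0],
    [0,0,0]
  ],
  "gripper": [0.76,0.76,0.76,0.76,0.76,0.76,0.76]
}}

```text
time: 2.5
tcp_pos: [0.6067, -0.2325, 0.008]
eef_rot: [[0.981, -0.001, 0.195], [-0.195, 0.001, 0.981], [-0.001, -1.0, 0.0]]
force: [0.3, -0.7, 0.7]
opening: 0.759
```

{"op": "drive_tool", "data": {
  "travel": [
    [0,0,0],
    [0,0,0],
    [0,0,0],
    [0,0,0],
    [0,0,0],
    [0,0,0]
  ],
  "angular": [
    [0,0,0],
    [0,0,0],
    [0,0,0],
    [0,0,0],
    [0,0,0],
    [0,0,0]
  ],
  "gripper": [0.6,0.45,0.3,0.3,0.3,0.3],
  "force": 40
}}

```text
time: 3.1
tcp_pos: [0.6071, -0.2331, 0.0089]
eef_rot: [[0.981, 0.0, 0.195], [-0.195, -0.0, 0.981], [0.0, -1.0, -0.0]]
force: [-0.5, 1.4, 0.2]
opening: 0.3
```

The opening stands at exactly the commanded 0.3, so a grip is not proven. I'll look.

Run:
```python
from h import *
snap('wrist','w2')
```

```text
(no output)
```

View pics/w2.png

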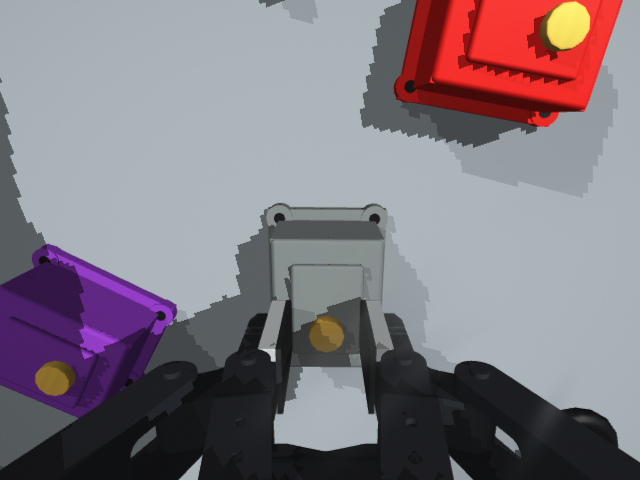

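Run:
```python
from h import *
o=monitor.get_obs();print(o['tcp_pos'],o['opening'],o['force'])
z=np.load('pics/w2.npz');p,W=world('w2')
T=o['eef_rot'];
def proj(X):
    q=np.array(z['R']).T@(X-z['t']);q=z['K']@q;return np.round(q[:2]/q[2])
for l in([0,0,0],[0,-.019,0],[0,-.019,.022],[0,-.019,-.022],[0,-.03,.022],[-.028,-.03,.022],[.028,-.03,.022]):print(l,proj(o['tcp_pos']+T@np.array(l)))
L=(W-o['tcp_pos'])@T   # tool coords
for uv in[(272,240),(383,240),(325,335),(325,362),(278,320),(285,350),(288,405),(375,320),(366,405),(260,360),(390,360),(325,400),(325,245),(278,218),(300,310),(355,310)]:print(uv,np.round(L[uv[1],uv[0]]*1000,1),p[uv[1],uv[0]])
```

```text
[ 0.60704717 -0.2330012   0.00877354] 0.29848159090061094 [-0.37828985  0.96741958  0.0563309 ]
[0, 0, 0] [327. 282.]
[0, -0.019, 0] [327. 299.]
[0, -0.019, 0.022] [379. 299.]
[0, -0.019, -0.022] [275. 299.]
[0, -0.03, 0.022] [383. 310.]
[-0.028, -0.03, 0.022] [386. 242.]
[0.028, -0.03, 0.022] [380. 372.]
(272, 240) [-27.8 -26.1 -21.3] [88 93 92]
(383, 240) [-27.8 -26.3  21.5] [133 141 141]
(325, 335) [  6.3 -38.4  -0.9] [136 109  51]
(325, 362) [ 24.2 -28.9  -0.9] [68 70 70]
(278, 320) [-10.  -58.  -16.2] [143 146 146]
(285, 350) [ -2.  -63.  -13.7] [24 25 25]
(288, 405) [ 74.8   9.  -20.9] [165 174 180]
(375, 320) [ -9.9 -57.9  15.4] [138 142 142]
(366, 405) [74.7  8.8 21.1] [161 171 175]
(260, 360) [-11.3 -83.4 -18.2] [30 31 34]
(390, 360) [-11.4 -83.7  16.3] [37 39 42]
(325, 400) [71.8  9.3 -1. ] [170 179 184]
(325, 245) [-27.  -30.2  -0.9] [137 144 144]
(278, 218) [-29.8   2.6 -22. ] [29 28 30]
(300, 310) [ -1.1 -32.2 -10.7] [117 124 122]
(355, 310) [ -1.1 -32.1  10.8] [74 78 76]
```

Run:
```python
from h import *
snap('scene','s2')
a=cv2.imread('pics/s2.png')[130:290,120:340];cv2.imwrite('pics/c2.png',cv2.resize(a,(792,576),interpolation=cv2.INTER_CUBIC))
o=monitor.get_obs()
p,W=world('w2');L=(W-o['tcp_pos'])@o['eef_rot']
for v in(290,300,305,310,320,340):print(v,[(u,*np.round(L[v,u]*1000).astype(int)) for u in(268,272,275,278,281,284,287,290,295)])
p,W=world('w1');L=(W-[.6043,-.2315,.1183])@o['eef_rot']
for v in(312,320,340,360):print(v,[(u,*np.round(L[v,u]*1000).astype(int)) for u in(170,190,200,210,215,220)])
```

```text
290 [(268, np.int64(8), np.int64(10), np.int64(-29)), (272, np.int64(-8), np.int64(-28), np.int64(-22)), (275, np.int64(-8), np.int64(-29), np.int64(-21)), (278, np.int64(-8), np.int64(-29), np.int64(-19)), (281, np.int64(-8), np.int64(-28), np.int64(-18)), (284, np.int64(-8), np.int64(-28), np.int64(-17)), (287, np.int64(-8), np.int64(-28), np.int64(-16)), (290, np.int64(-8), np.int64(-28), np.int64(-15)), (295, np.int64(-10), np.int64(-33), np.int64(-12))]
300 [(268, np.int64(13), np.int64(9), np.int64(-29)), (272, np.int64(-10), np.int64(-42), np.int64(-20)), (275, np.int64(-10), np.int64(-42), np.int64(-19)), (278, np.int64(-10), np.int64(-42), np.int64(-18)), (281, np.int64(-10), np.int64(-42), np.int64(-17)), (284, np.int64(-10), np.int64(-42), np.int64(-16)), (287, np.int64(-10), np.int64(-42), np.int64(-15)), (290, np.int64(-10), np.int64(-42), np.int64(-14)), (295, np.int64(-5), np.int64(-33), np.int64(-13))]
305 [(268, np.int64(16), np.int64(10), np.int64(-29)), (272, np.int64(-10), np.int64(-46), np.int64(-20)), (275, np.int64(-10), np.int64(-47), np.int64(-18)), (278, np.
[... 2256 characters left out ...]
int64(-56), np.int64(-37)), (220, np.int64(-6), np.int64(-50), np.int64(-37))]
340 [(170, np.int64(-6), np.int64(-63), np.int64(-50)), (190, np.int64(-10), np.int64(-71), np.int64(-41)), (200, np.int64(-10), np.int64(-70), np.int64(-38)), (210, np.int64(-6), np.int64(-63), np.int64(-37)), (215, np.int64(-3), np.int64(-59), np.int64(-37)), (220, np.int64(0), np.int64(-53), np.int64(-37))]
360 [(170, np.int64(-10), np.int64(-81), np.int64(-43)), (190, np.int64(-10), np.int64(-81), np.int64(-38)), (200, np.int64(-6), np.int64(-74), np.int64(-37)), (210, np.int64(0), np.int64(-65), np.int64(-37)), (215, np.int64(3), np.int64(-60), np.int64(-37)), (220, np.int64(7), np.int64(-54), np.int64(-37))]
```

View pics/c2.png

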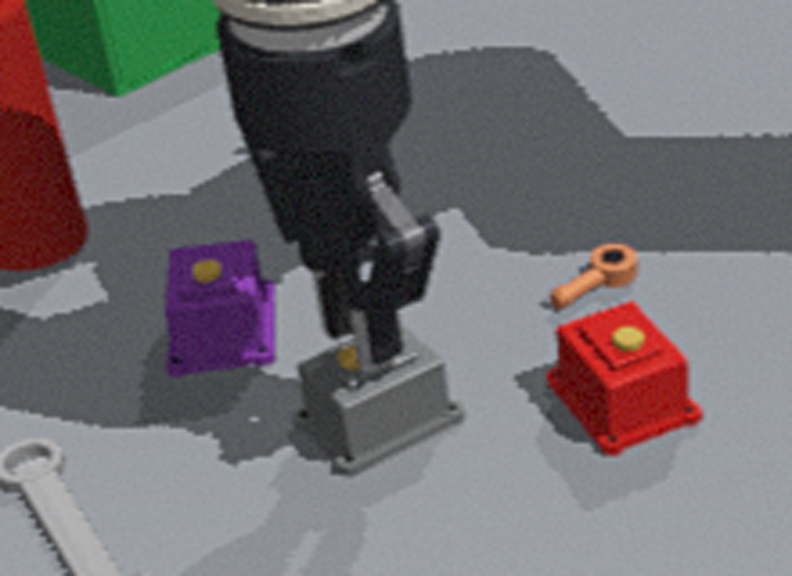

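Both views agree that the fingertips are about 42 mm behind the reported TCP at this opening. They stand just above the bowl's top (tips at z≈0.05) and nothing is gripped. The stated tip offset is therefore about 37 mm off along the finger axis. I'll use the seen offset: open, then descend about 44 mm more while watching the force.

{"op": "drive_tool", "data": {
  "travel": [
    [0,-0.03,0],
    [0,-0.03,0],
    [0,-0.03,0],
    [0,0,0],
    [0,0.06,0],
    [0,0.12,0],
    [0,0.12,0]
  ],
  "angular": [
    [0,0,0],
    [0,0,0],
    [0,0,0],
    [0,0,0],
    [0,0,0],
    [0,0,0],
    [0,0,0]
  ],
  "gripper": [0.76,0.76,0.76,0.76,0.76,0.76,0.76]
}}

```text
time: 3.9
tcp_pos: [0.6052, -0.2321, -0.0123]
eef_rot: [[0.981, -0.004, 0.195], [-0.195, 0.002, 0.981], [-0.005, -1.0, 0.001]]
force: [-0.1, 0.5, -0.6]
opening: 0.761
```

{"op": "drive_tool", "data": {
  "travel": [
    [0,0.05,0],
    [0,0.1,0],
    [0,0.14,0],
    [0,0.165,0],
    [0,0.165,0]
  ],
  "angular": [
    [0,0,0],
    [0,0,0],
    [0,0,0],
    [0,0,0],
    [0,0,0]
  ],
  "gripper": [0.76,0.76,0.76,0.76,0.76]
}}

```text
time: 4.4
tcp_pos: [0.6064, -0.2327, -0.0351]
eef_rot: [[0.981, -0.001, 0.195], [-0.195, 0.001, 0.981], [-0.002, -1.0, 0.0]]
force: [0.3, 0.1, -0.2]
opening: 0.765
```

Run:
```python
from h import *
o=monitor.get_obs();print(o['tcp_pos'],o['force'])
snap('wrist','w3')
p,W=world('w3');L=(W-o['tcp_pos'])@o['eef_rot']
# finger tips: points with |z| 25..50, x within -14..14, tool y; and floor
for s in(-1,1):
    m=(abs(L[...,0]+8)<6)&(s*L[...,2]>27)&(s*L[...,2]<50)&(W[...,2]>.004);print(s,m.sum(),np.nanpercentile(W[m][:,2],[0,1,5]))
m=(L[...,1]<-60)&(L[...,1]>-80);print(np.nanpercentile(W[(W[...,2]<.004)&(W[...,2]>-.01)][:,2],50))
```

```text
[ 0.60642415 -0.23268302 -0.03509148] [ 0.30208782  0.13330967 -0.20899342]
-1 0 nan
1 0 nan
-0.0006781517503964274
  return np.nanmean(a, axis, out=out, keepdims=keepdims)
```

View pics/w3.png

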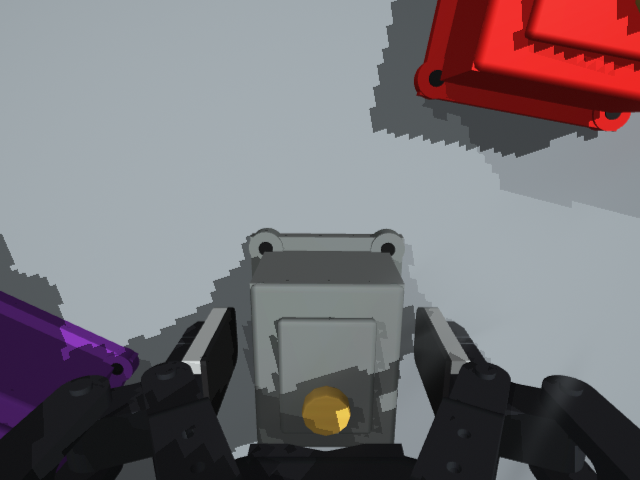

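The wrist view now shows the pads either side of the box (pad faces at u≈235 and 418, box 252–403), with no contact force. Closing.

{"op": "drive_tool", "data": {
  "travel": [
    [0,0,0],
    [0,0,0],
    [0,0,0],
    [0,0,0],
    [0,0,0]
  ],
  "angular": [
    [0,0,0],
    [0,0,0],
    [0,0,0],
    [0,0,0],
    [0,0,0]
  ],
  "gripper": [0.6,0.4,0.3,0.3,0.3],
  "force": 50
}}

```text
time: 4.95
tcp_pos: [0.6076, -0.2332, -0.0333]
eef_rot: [[0.981, 0.001, 0.195], [-0.195, -0.001, 0.981], [0.002, -1.0, -0.0]]
force: [-0.0, 0.2, 2.1]
opening: 0.508
```

{"op": "drive_tool", "data": {
  "travel": [
    [0,-0.03,0],
    [0,-0.1,0],
    [0,-0.25,0],
    [0,-0.5,0],
    [0,-0.75,0],
    [0,-1,0],
    [0,-1,0]
  ],
  "angular": [
    [0,0,0],
    [0,0,0],
    [0,0,0],
    [0,0,0],
    [0,0,0],
    [0,0,0],
    [0,0,0]
  ],
  "gripper": [0.3,0.3,0.3,0.3,0.3,0.3,0.3]
}}

```text
time: 5.65
tcp_pos: [0.6107, -0.2347, 0.1248]
eef_rot: [[0.981, 0.013, 0.195], [-0.195, -0.006, 0.981], [0.014, -1.0, -0.004]]
force: [0.7, -0.2, -0.4]
opening: 0.509
```

Run:
```python
from h import *
o=monitor.get_obs();print(o['tcp_pos'],o['force'],o['opening'],o['time'])
snap('side','d4');snap('wrist','w4')
a=cv2.imread('pics/d4.png')[170:420,290:530];b=cv2.imread('pics/w4.png')[120:480,100:520]
cv2.imwrite('pics/c4.png',np.hstack([cv2.resize(a,(400,417)),cv2.resize(b,(400,417))]))
p,W=world('w4');L=(W-o['tcp_pos'])@o['eef_rot']
for v in(230,250,260,270,285,300,330,360,390):print(v,[(u,*np.round(L[v,u]*1000).astype(int).tolist()) for u in(250,270,326,380,400)])
```

```text
[ 0.61073297 -0.234745    0.12481021] [ 0.68593515 -0.20711969 -0.40037646] 0.5087841750775656 5.65
230 [(250, 5, 126, -57), (270, -37, -35, -20), (326, -35, -30, 0), (380, -37, -35, 19), (400, 5, 125, 56)]
250 [(250, -29, -34, -28), (270, -30, -37, -20), (326, -30, -38, 0), (380, -30, -38, 19), (400, -29, -35, 26)]
260 [(250, 29, 127, -58), (270, -30, -49, -18), (326, -30, -48, 0), (380, -30, -49, 17), (400, -25, -34, 27)]
270 [(250, 37, 126, -58), (270, -30, -59, -17), (326, -30, -58, 0), (380, -30, -58, 16), (400, 37, 126, 58)]
285 [(250, -28, -65, -22), (270, -29, -67, -16), (326, -28, -66, 0), (380, -29, -67, 15), (400, -29, -66, 21)]
300 [(250, 62, 127, -60), (270, -24, -67, -16), (326, -24, -68, 0), (380, -24, -67, 15), (400, -24, -67, 21)]
330 [(250, -11, -61, -24), (270, -15, -68, -17), (326, -17, -71, 0), (380, -15, -67, 16), (400, -11, -60, 23)]
360 [(250, -7, -71, -22), (270, -5, -67, -17), (326, -8, -72, 0), (380, -5, -67, 16), (400, -7, -71, 21)]
390 [(250, 1, -74, -22), (270, 6, -67, -18), (326, 0, -75, 0), (380, 6, -67, 16), (400, 2, -73, 21)]
```

View pics/c4.png

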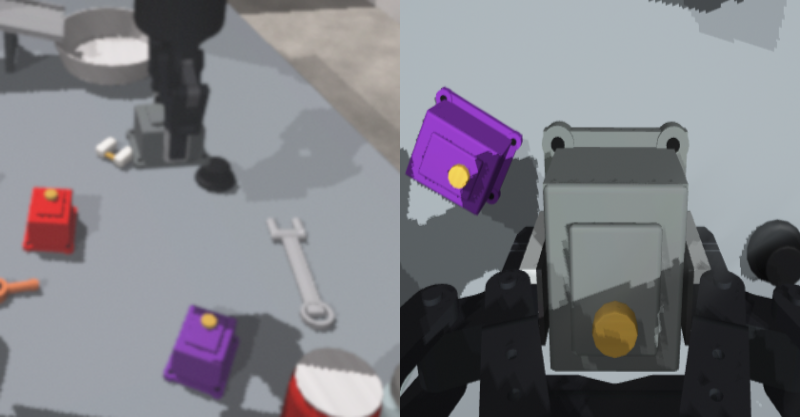

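The grip holds: opening 0.508 = 43 mm, and the bowl hangs level and square in the jaws. In the side view it is lifted at (460,250), and the bystanders are untouched. Next, the way to the chute.

```bash
cat >> h.py <<'E'
def Rplace(h=-18.,s=12.):
    h,s=np.radians([h,s]);d=np.array([np.cos(s)*np.cos(h),np.cos(s)*np.sin(h),-np.sin(s)]);n=np.array([np.sin(s)*np.cos(h),np.sin(s)*np.sin(h),np.cos(s)])
    return np.stack([d,-n,np.cross(n,d)],1)
E
python3 - <<'E'
from h import *
o=monitor.get_obs();print(o['tcp_pos'],o['eef_rot'][:,1],o['qvel'])
R=yaw(78.75);p=np.array([.6,-.14,.193])
for l in([.152,.487,-.592],[.015,.74,-.007],[0,.285,0],[0,-1,0]):p=p+R@np.array(l)*.15
print(p)
Rt=Rplace();spot=np.array([.489,.2455,.091]);hov=spot-Rt@np.array([0,-.032,0])-Rt[:,1]*.06
print('hover',hov)
for t in([.59,-.1,.17],[.56,.04,.17],[.52,.17,.17]):
    print(t,units(p,R,t,R));p=np.array(t)
print(units(p,R,hov,Rt))
E
```

```text
[ 0.60756659 -0.23325612  0.11766681] [ 0.00272981 -0.00133827 -0.99999538] [ 0.00027165  0.0407544   0.06523339 -0.00059135 -0.00096007 -0.00204936]
[ 0.60703981 -0.23301057  0.1162    ]
hover [0.4945366  0.24370105 0.11838813]
[0.59, -0.1, 0.17] (array([-0.284, -0.359,  0.848]), array([0., 0., 0.]))
[0.56, 0.04, 0.17] (array([-0.378,  0.   ,  0.876]), array([0., 0., 0.]))
[0.52, 0.17, 0.17] (array([-0.431,  0.   ,  0.798]), array([0., 0., 0.]))
(array([-0.262,  0.344,  0.449]), array([0.008, 0.075, 0.133]))
```

{"op": "drive_tool", "data": {
  "travel": [
    [-0.02,-0.18,0.07],
    [-0.08,-0.359,0.24],
    [-0.15,-0.359,0.45],
    [-0.22,-0.359,0.66],
    [-0.284,-0.359,0.848]
  ],
  "angular": [
    [0,0,0],
    [0,0,0],
    [0,0,0],
    [0,0,0],
    [0,0,0]
  ],
  "gripper": [0.3,0.3,0.3,0.3,0.3]
}}

```text
time: 6.25
tcp_pos: [0.5884, -0.0981, 0.1671]
eef_rot: [[0.981, -0.005, 0.195], [-0.195, 0.002, 0.981], [-0.005, -1.0, 0.001]]
force: [-0.2, 0.1, -2.5]
opening: 0.51
```

{"op": "drive_tool", "data": {
  "travel": [
    [-0.09,0,0.21],
    [-0.18,0,0.43],
    [-0.28,0,0.65],
    [-0.378,0,0.876]
  ],
  "angular": [
    [0,0,0],
    [0,0,0],
    [0,0,0],
    [0,0,0]
  ],
  "gripper": [0.3,0.3,0.3,0.3]
}}

```text
time: 6.65
tcp_pos: [0.558, 0.0413, 0.1668]
eef_rot: [[0.981, -0.005, 0.195], [-0.195, 0.0, 0.981], [-0.005, -1.0, -0.001]]
force: [0.7, 1.2, -2.3]
opening: 0.506
```

{"op": "drive_tool", "data": {
  "travel": [
    [-0.11,0,0.21],
    [-0.22,0,0.41],
    [-0.33,0,0.61],
    [-0.4,0,0.74],
    [-0.431,0,0.798],
    [-0.431,0,0.798]
  ],
  "angular": [
    [0,0,0],
    [0,0,0],
    [0,0,0],
    [0,0,0],
    [0,0,0],
    [0,0,0]
  ],
  "gripper": [0.3,0.3,0.3,0.3,0.3,0.3]
}}

```text
time: 7.25
tcp_pos: [0.5188, 0.1706, 0.1679]
eef_rot: [[0.981, -0.003, 0.193], [-0.193, -0.001, 0.981], [-0.003, -1.0, -0.002]]
force: [0.6, -0.1, -1.8]
opening: 0.503
```

{"op": "drive_tool", "data": {
  "travel": [
    [-0.05,0.06,0.1],
    [-0.11,0.14,0.2],
    [-0.17,0.22,0.3],
    [-0.22,0.3,0.4],
    [-0.262,0.344,0.449],
    [-0.262,0.344,0.449],
    [-0.262,0.344,0.449]
  ],
  "angular": [
    [0.002,0.015,0.03],
    [0.004,0.03,0.06],
    [0.006,0.05,0.09],
    [0.008,0.065,0.115],
    [0.008,0.075,0.133],
    [0.008,0.075,0.133],
    [0.008,0.075,0.133]
  ],
  "gripper": [0.3,0.3,0.3,0.3,0.3,0.3,0.3]
}}

```text
time: 7.95
tcp_pos: [0.495, 0.2427, 0.1181]
eef_rot: [[0.93, -0.197, 0.31], [-0.303, 0.064, 0.951], [-0.207, -0.978, -0.001]]
force: [0.3, -0.2, -2.4]
opening: 0.51
```

Run:
```python
from h import *
o=monitor.get_obs();print(o['tcp_pos'],o['eef_rot'],o['force'],o['opening'],o['time'],o['joint_pos'])
snap('wrist','w5');snap('scene','s5')
a=cv2.imread('pics/s5.png')[140:400,400:640]
cv2.imwrite('pics/c5.png',np.hstack([cv2.resize(cv2.imread('pics/w5.png'),(480,360)),cv2.resize(a,(320,360))]))
p,W=world('w5');L=(W-o['tcp_pos'])@o['eef_rot']
h=p.astype(int);m=(h[...,2]>h[...,0]+50)&(h[...,2]>h[...,1]+30)&(W[...,2]<.13)&(W[...,2]>.06)
Q=W[m];print(m.sum())
if m.sum()>50:
    c=Q.mean(0);n=np.linalg.svd(Q-c,full_matrices=0)[2][2];n*=np.sign(n[2]);print('n',n,np.degrees(np.arccos(n[2])),np.degrees(np.arctan2(n[1],n[0])))
    q=L[m]*1000;print('tool ext',np.percentile(q,[.5,50,99.5],axis=0))
for v in range(200,330,15):print(v,[(u,*np.round(np.nan_to_num(L[v,u])*1000).astype(int).tolist()) for u in(270,326,380)])
```

```text
[0.49498782 0.24273484 0.11806732] [[ 9.30080102e-01 -1.97108889e-01  3.09998531e-01]
 [-3.03404571e-01  6.36017020e-02  9.50736814e-01]
 [-2.07115111e-01 -9.78316365e-01 -6.49060227e-04]] [ 0.31688216 -0.19097091 -2.42084828] 0.5103428710596464 7.95 [ 0.27649844  0.2435803   1.35542789  0.11647896  1.71589956 -0.97220123]
7946
n [ 0.19941066 -0.0661407   0.97768134] 12.127821202998202 -18.34969589615376
tool ext [[-42.12696271  26.19071571 -41.43210721]
 [-29.92497236  27.86141635  -0.19975253]
 [  5.48265693  29.50475136  41.04433932]]
200 [(270, -33, 28, -29), (326, -33, 25, 0), (380, -33, 28, 27)]
215 [(270, -25, 27, -29), (326, -25, 27, 0), (380, -25, 28, 27)]
230 [(270, -35, -39, -20), (326, -34, -35, 0), (380, -35, -38, 19)]
245 [(270, -30, -40, -20), (326, -29, -38, 0), (380, -30, -39, 19)]
260 [(270, -29, -53, -19), (326, -29, -53, 0), (380, -28, -51, 17)]
275 [(270, -28, -65, -17), (326, -28, -66, 0), (380, -28, -66, 15)]
290 [(270, -26, -71, -16), (326, -26, -71, 0), (380, -26, -71, 15)]
305 [(270, -21, -71, -17), (326, -21, -70, 0), (380, -21, -70, 15)]
320 [(270, -16, -71, -17), (326, -18, -75, 0), (380, -16, -70, 15)]
```

View pics/c5.png

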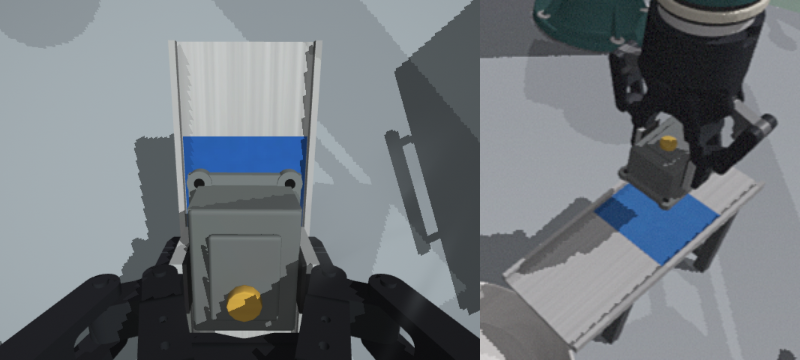

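The wrist view shows the bowl centred over the blue band, parallel to the lips. In tool axes the band's uphill edge is at x=-42 mm and its width spans ±41 mm. The bed is about 60 mm below the rim. Lowering along the tool axis.

{"op": "drive_tool", "data": {
  "travel": [
    [0,0.1,0],
    [0,0.22,0],
    [0,0.31,0],
    [0,0.36,0],
    [0,0.38,0],
    [0,0.38,0]
  ],
  "angular": [
    [0,0,0],
    [0,0,0],
    [0,0,0],
    [0,0,0],
    [0,0,0],
    [0,0,0]
  ],
  "gripper": [0.3,0.3,0.3,0.3,0.3,0.3]
}}

```text
time: 8.65
tcp_pos: [0.4832, 0.2474, 0.0622]
eef_rot: [[0.93, -0.198, 0.309], [-0.303, 0.064, 0.951], [-0.208, -0.978, -0.0]]
force: [-0.6, 0.3, -1.7]
opening: 0.509
```

{"op": "drive_tool", "data": {
  "travel": [
    [0,0.007,0],
    [0,0.014,0],
    [0,0.02,0],
    [0,0.02,0]
  ],
  "angular": [
    [0,0,0],
    [0,0,0],
    [0,0,0],
    [0,0,0]
  ],
  "gripper": [0.3,0.3,0.3,0.3]
}}

```text
time: 9.05
tcp_pos: [0.4829, 0.2477, 0.0596]
eef_rot: [[0.93, -0.197, 0.309], [-0.303, 0.065, 0.951], [-0.207, -0.978, 0.0]]
force: [0.0, 0.5, -1.9]
opening: 0.503
```

{"op": "drive_tool", "data": {
  "travel": [
    [0,0.005,0],
    [0,0.01,0],
    [0,0.01,0]
  ],
  "angular": [
    [0,0,0],
    [0,0,0],
    [0,0,0]
  ],
  "gripper": [0.3,0.3,0.3]
}}

```text
time: 9.35
tcp_pos: [0.4827, 0.2478, 0.0584]
eef_rot: [[0.93, -0.197, 0.309], [-0.303, 0.065, 0.951], [-0.207, -0.978, 0.001]]
force: [-0.7, -0.5, 0.5]
opening: 0.509
```

{"op": "drive_tool", "data": {
  "travel": [
    [0,0.005,0],
    [0,0.01,0],
    [0,0.01,0]
  ],
  "angular": [
    [0,0,0],
    [0,0,0],
    [0,0,0]
  ],
  "gripper": [0.3,0.3,0.3]
}}

```text
time: 9.65
tcp_pos: [0.4828, 0.2478, 0.0584]
eef_rot: [[0.931, -0.196, 0.309], [-0.303, 0.065, 0.951], [-0.206, -0.979, 0.001]]
force: [-0.7, -1.7, 5.9]
opening: 0.506
```

Contact is gentle (about 6–8 N) and the rim is down. Releasing and retreating square to the bed.

{"op": "drive_tool", "data": {
  "travel": [
    [0,0,0],
    [0,0,0],
    [0,0,0],
    [0,0,0],
    [0,-0.05,0],
    [0,-0.15,0],
    [0,-0.3,0],
    [0,-0.5,0],
    [0,-0.75,0],
    [0,-0.95,0],
    [0,-0.95,0]
  ],
  "angular": [
    [0,0,0],
    [0,0,0],
    [0,0,0],
    [0,0,0],
    [0,0,0],
    [0,0,0],
    [0,0,0],
    [0,0,0],
    [0,0,0],
    [0,0,0],
    [0,0,0]
  ],
  "gripper": [0.56,0.62,0.68,0.68,0.68,0.7,0.7,0.7,0.7,0.7,0.7]
}}

```text
time: 10.75
tcp_pos: [0.5138, 0.2391, 0.2033]
eef_rot: [[0.933, -0.185, 0.31], [-0.303, 0.068, 0.951], [-0.197, -0.98, 0.007]]
force: [0.3, -0.7, 1.1]
opening: 0.703
```

Run:
```python
from h import *
o=monitor.get_obs();print(o['tcp_pos'],o['force'],o['opening'],o['time'])
snap('wrist','w6');snap('scene','s6')
a=cv2.imread('pics/s6.png')[180:400,200:640]
cv2.imwrite('pics/c6.png',np.vstack([cv2.resize(cv2.imread('pics/w6.png'),(440,330)),cv2.resize(a,(440,220))]))
Rt=Rplace();B=np.stack([Rt[:,0],Rt[:,2],-Rt[:,1]],1)
for f in('w6','s6'):
    p,W=world(f);L=(W-[.489,.2455,.091])@B*1000;h=p.astype(int)
    m=(h[...,2]>h[...,0]+50)&(h[...,2]>h[...,1]+30)&(abs(L).max(-1)<70);print(f,'band',np.round(np.percentile(L[m],[.5,50,99.5],axis=0),1).tolist())
    t=(abs(L[...,:2]).max(-1)<60)&(L[...,2]>34)&(L[...,2]<50)
    q=L[t];print('top',t.sum(),cv2.minAreaRect(q[:,:2].astype(np.float32)))
    s=(abs(L[...,0])<25)&(abs(L[...,1])<19)&(abs(L[...,2]-39)<4);q=L[s];print('top plane slopes',np.linalg.lstsq(np.c_[q[:,:2],np.ones(len(q))],q[:,2],rcond=None)[0])
```

```text
[0.51378331 0.23910197 0.2032895 ] [ 0.30925335 -0.67887851  1.08538726] 0.7027684079465709 10.75
w6 band [[-41.2, -42.0, -1.9], [-10.9, -5.6, -0.0], [41.5, 40.0, 5.4]]
top 5722 ((-0.07664108276367188, -0.13776588439941406), (44.03451919555664, 56.4842414855957), 89.67232513427734)
top plane slopes [-2.37338403e-03 -8.92252961e-04  3.96802558e+01]
s6 band [[-41.6, -40.9, -2.1], [16.6, 28.5, 0.2], [41.6, 39.6, 2.7]]
top 1375 ((-0.2153949737548828, 1.64971923828125), (44.460418701171875, 57.67456817626953), 89.3388442993164)
top plane slopes [-2.17422092e-02  1.26576617e-02  3.97931864e+01]
```

View pics/c6.png

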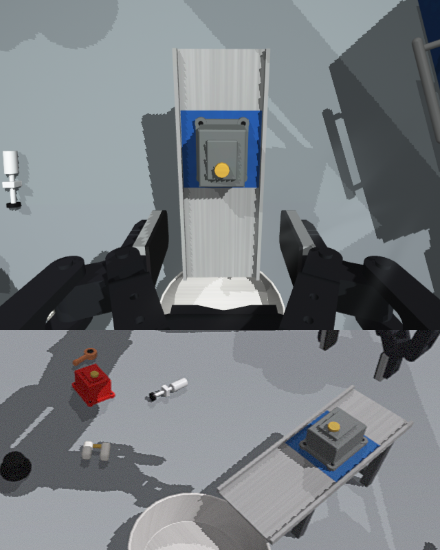

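The bowl sits flat and square in the middle of the blue band: offset under 2 mm, yaw error under 1°, top parallel to the bed. The gripper is clear, and the float and banjo lie where they were. Handing in.

Run:
```python
from h import *
print(workorder.sign_off())
```

```text
the job is handed in; nothing more can be done
None
```

The grey float bowl is sitting mouth down on the middle of the blue band, released, with its long side along the chute. I signed the job off at about 10.9 s of the 32 s limit.

**Last checks:**
- **Position:** the wrist camera puts the bowl within 0.2 mm of the band centre. The scene camera reads 1.6 mm across the chute, which is within calibration error.
- **Alignment:** yaw error is under 1°. By the wrist camera the top is parallel to the bed to about 0.15°; the scene camera's coarser depth reads about 1.4°.
- **Forces:** contact on setting down was about 6–8 N. The gripper had withdrawn about 140 mm and was touching nothing.
- **Bystanders:** the white float, copper banjo and red look-alike were seen lying undisturbed at the end. The purple look-alike was last seen standing in place just after the lift, and nothing went near it after that.

**What disagreed:** the fingertips turned out to be about 37 mm further back than the stated TCP. The first close was therefore empty, just above the bowl's top, with no force recorded. I corrected for the offset seen in the cameras, went lower and gripped properly at an opening of about 0.51 (43 mm).

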